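# Tip the finds carton onto the record sheet and register it

## Robot

A 6-joint arm with a two-finger parallel gripper is mounted at the origin on the work surface. World frame = base frame: x ahead of the robot, y to its left, z up, the work surface at z = 0. Lengths are in m, angles in rad, forces in N, time in s.
With the tool pointing down it reaches from about 0.3 to 0.875 m from the base axis. Payload 6.4 kg.
Tool frame: the origin (TCP) lies at the very end of the fingers, on their centre line; the grasp point (between the pads) lies 19 mm behind it; z points along the fingers, y is the direction in which the jaws open and shut (so a half turn about z gives the same grasp; the last joint's range is limited). The gripper opens to 85 mm and grips with 20 to 120 N. Pads are 22 mm wide; open, the fingers measure 114 mm over their backs; the gripper's body (76 mm by 85 mm) begins 54 mm behind the grasp point. The pads swing forward as they close: fully open they stand 13 mm farther back than shut.
Start: joints at [0.997, 0.181, 1.607, -0, 1.354, -0.206], TCP at [0.207, 0.537, 0.231] pointing down, gripper open.
Joint ranges: [-2.99, 2.99], [-0.89, 2.07], [0.3, 2.58], [-1.14, 4.28], [0, 2.63], [-3.12, 3.12]. Speed limits (rad/s): [2.57, 2.57, 3.01, 3.14, 3.14, 3.14].

## Interface

Orientations are given as a unit quaternion [w, x, y, z].
In Python, from bench import * gives the robot as it stands.
- The arm moves only by the tool arm_command, never from a script. Its argument "motion" is text: rows parted by semicolons, each of 7 numbers parted by spaces: the shift along the tool's x, y, z in units of 0.2 m (1.0 is 0.2 m), then the turn, a rotation vector about the tool's x, y, z in units of 60 degrees (1.0 is 60 degrees), then the opening, from 0 (shut) to 1 (fully open). In form: tx ty tz ax ay az grip; .... A call has 1 to 10 rows; each row shifts and turns the pose as measured when the row begins, along the tool's axes as they then stand; what a row does not reach is not made up. A row lasts 1/12 s, in which the tool goes at most 41.7 mm and 7.16 degrees, less where a joint would pass 70% of its speed; a pose out of reach is approached as far as the arm can. A call with a number of a shift or a turn outside -1 to 1 is refused whole. A call with a gripper value outside its range is refused whole. The fingers move at their own pace and stop on an object; the grip force is fixed at half the most. Time passes only in rows, so rows that do not move let the fingers close. It gives the time, the measured TCP pose, the force and the opening at its end, in the units of the state.
- get_obs(): the state, without advancing time (a new reading comes with each control period).
- camera(name): name is "side" or "top" or "wrist"; returns a dict with "img" (384x512x3 uint8, red, green, blue), "intrinsics" (3x3 intrinsics, pixels), "distortion" ([k1, k2, p1, p2, k3] as OpenCV has them; the pictures are not rectified), "pose" (4x4, takes a point from camera to world coordinates); the wrist camera has in their place "mount" (4x4, takes a point from camera to tool coordinates, whose origin is the TCP and whose axes are the flange's). Camera axes: x right, y down, z forward; pixel columns grow to the right and rows downward; lengths in m; the calibration is good to about 2 mm. A picture is of the moment at which its call begins: read the wrist's pose just before it. There is no depth.
- hand_in(): hands the job in, once; it reports no verdict.
Trained networks look in the newest picture that a camera, given by its name, has taken for a name from the list of things; names that differ only in an ending like _2 or _b are one class to them, and where a whole thing is asked for, a point or a joint stands for the part that bears it (a point fixed in the world has none). Each returns a list of dicts, best first, with "conf" (0 to 1); they miss things now and then, are a little off and sometimes report something else, mostly with a low value. They report only what shows in the picture. A call takes as long as a camera call. They do not tell look-alikes from the thing itself.
- search_frame(camera, target): "box" ([left, top, right, bottom] in pixels, round what is visible of it).
The state is a dict: "time_s": time; "q": joint angles; "dq": joint speeds; "joint_efforts": joint torques, N m; "eef_pos": TCP position; "eef_rot": TCP orientation; "wrist_force": force on the tool from outside, world axes, zero at the start; "torque": the same for the moment, N m; "opening": opening from 0.0 (shut) to 1.0 (fully open).
Only numpy, scipy, OpenCV 4.12 (cv2) and the standard library are available. Lean on these libraries where they do the work, as an engineer would, in place of code of your own. Each camera call takes 0.05 s, during which the arm holds its last target.

## Task

Do not pick up the standing cardboard carton: push it near its top so that it tips over and lies on its broad face wholly inside the green rectangle. Once it lies still there, press the red button on the grey console to register it. Leave everything else where it is.

Things in the scene. Friction and masses are not known exactly. Their poses are not given: they have to be found in the camera images.
- carton: closed brown cardboard carton standing on end, a blank white label on each broad face: 90 mm wide (x axis), 50 mm deep (y axis, out of a broad face), 160 mm tall (z axis). About 0.35 kg. Origin: centre of its underside. It stands astride the line where the two rectangles meet, within 10 mm, a broad face towards each, up to 0.1 rad askew; tipped over that face it falls into that rectangle
- carton_center (a point): centre of the carton's volume, 80 mm above its underside while it stands
- carton_foot_a (a point): point of the carton's outline: middle of the edge at the -x end of the underside, half way through the 50 mm depth
- carton_foot_b (a point): point of the carton's outline: middle of the edge at the +x end of the underside, half way through the 50 mm depth
- carton_top_a (a point): point of the carton's outline: middle of the edge at the -x end of the top, half way through the 50 mm depth
- carton_top_b (a point): point of the carton's outline: middle of the edge at the +x end of the top, half way through the 50 mm depth
- green_zone: green rectangle printed on the paper sheet, flat (under 1 mm thick, lying on the work surface at z = 0), 170 mm along its x axis and 220 mm along its y axis to the outer edge of its dark border. Origin: its centre. It is where the carton must lie; it may be on the left or the right of the carton
- orange_zone: orange rectangle printed on the paper sheet, flat (under 1 mm thick, lying on the work surface at z = 0), 170 mm along its x axis and 220 mm along its y axis to the outer edge of its dark border. Origin: its centre. Same size, sharing its short side with the green one, on the carton's other side; not wanted
- button_top (a point): centre of the top of the red round push button (28 mm across) on the grey console (80 x 110 x 35 mm tall, fixed) at the far side of the sheet; the button is pressed straight down
- button (a joint): travel of the red button: 0 up, 0.006 m fully down (about 5 N); it springs back up; counts as pressed beyond 0.004 m
- bowl: green-glazed bowl, 110 mm across, 45 mm tall, near the console's left end. A bystander, loose, to be left where it is. Origin: centre of its underside
- jar: brown round jar, 80 mm across, 88 mm tall, near the console's right end. A bystander, loose, to be left where it is. Origin: centre of its underside
- redbox: small flat red case with a steel clasp, 45 x 70 x 30 mm tall, lying off the left end of the sheet. A bystander, loose, to be left where it is. Origin: centre of its underside
- brush: 150 mm brush lying off the right end of the sheet. A bystander, loose, to be left where it is. Origin: under the middle of it
- bowl2: grey bowl, 120 mm across, 50 mm tall, far left. A bystander, loose, to be left where it is. Origin: centre of its underside
- whitebox: white plastic box with a blue-grey band, 70 x 60 x 110 mm tall, far right. A bystander, loose, to be left where it is. Origin: centre of its underside
Things that resemble listed ones, but are neither listed nor needed, are in the scene too. What is meant by the carton is not purple or yellow, and is the smaller of those in its own colour.

How it is judged:
By the outcome, as a careful person would: the job done as asked, in the order asked, and still so for the second after the job is handed in, with the robot touching nothing.
It also fails if it takes over 38 s, if anything falls off the work surface, if the arm or the gripper's body presses on something with over 40 N, if the wrist force passes 120 N, or if a joint passes its speed limit or range.

## Working session

There is one attempt and no reset: what is moved stays moved. The work goes in short steps, Python scripts to look and compute and a tool call to move; the robot and the scene stay as the last step left them, time stands still between calls to the robot, and variables do not carry over. Pictures are saved under pics/ and viewed, and the job is handed in when it is done.

Besides the shell and the picture viewer there is one more tool, called after "Request:" as a command line: name --argument value ..., lists and objects as JSON in quotes. arm_command: Moves the arm, as the interface text tells. Shifts and turns lie within -1 to 1; 1 stands for 0.2 m of shift or 60 degrees of turn. Its arguments: {"type":"object","properties":{"motion":{"type":"string"}},"required":["motion"]}

```bash
ls; mkdir -p pics; cat > h.py <<'E'
from bench import *
import numpy as np, cv2
def save(c,name):
    cv2.imwrite('pics/'+name,c['img'][:,:,::-1])
def ray(c,uv,z,pose=None):
    K=np.array(c['intrinsics']);d=np.array(c['distortion']);P=np.array(c['pose']) if pose is None else pose
    p=cv2.undistortPoints(np.array(uv,float).reshape(-1,1,2),K,d).reshape(-1,2)
    r=np.c_[p,np.ones(len(p))]@P[:3,:3].T
    o=P[:3,3]
    return o+r*((z-o[2])/r[:,2])[:,None]
def proj(c,X):
    P=np.linalg.inv(np.array(c['pose']))
    r,_=cv2.Rodrigues(P[:3,:3])
    return cv2.projectPoints(np.array(X,float).reshape(-1,1,3),r,P[:3,3],np.array(c['intrinsics']),np.array(c['distortion']))[0].reshape(-1,2)
E
python3 - <<'E'
from h import *
for n in ['side','top']:
    c=camera(n);save(c,n+'0.png');print(n,np.round(c['pose'],3).tolist())
    for t in ['carton','green_zone','orange_zone','button_top','bowl','jar']:
        print(t,[(np.round(b['box']).tolist(),round(b['conf'],2)) for b in search_frame(n,t)])
print(get_obs())
E
```

```text
pics
side [[-0.863, 0.364, -0.351, 1.007], [0.506, 0.605, -0.615, 0.802], [-0.012, -0.708, -0.706, 1.027], [0.0, 0.0, 0.0, 1.0]]
carton [([281.0, 111.0, 299.0, 169.0], 0.85), ([261.0, 177.0, 299.0, 231.0], 0.7), ([334.0, 149.0, 368.0, 233.0], 0.69), ([135.0, 180.0, 197.0, 270.0], 0.56)]
green_zone [([222.0, 171.0, 302.0, 234.0], 0.67), ([163.0, 98.0, 190.0, 138.0], 0.26)]
orange_zone [([260.0, 219.0, 341.0, 295.0], 0.58), ([206.0, 162.0, 251.0, 177.0], 0.58)]
button_top [([215.0, 218.0, 229.0, 228.0], 0.51)]
bowl [([231.0, 273.0, 279.0, 313.0], 0.68), ([291.0, 307.0, 342.0, 352.0], 0.58)]
jar [([186.0, 180.0, 214.0, 214.0], 0.65)]
top [[0.019, -0.99, 0.14, 0.386], [-1.0, -0.02, -0.006, 0.0], [0.009, -0.14, -0.99, 1.224], [0.0, 0.0, 0.0, 1.0]]
carton [([208.0, 195.0, 235.0, 230.0], 0.95), ([218.0, 70.0, 275.0, 135.0], 0.83), ([281.0, 269.0, 326.0, 298.0], 0.69), ([162.0, 255.0, 216.0, 302.0], 0.67)]
green_zone [([224.0, 187.0, 299.0, 249.0], 0.97), ([313.0, 192.0, 328.0, 238.0], 0.67)]
orange_zone [([150.0, 178.0, 228.0, 244.0], 0.73)]
button_top [([240.0, 157.0, 248.0, 161.0], 0.64)]
[... 204 characters left out ...]
76.0, 150.0, 304.0, 174.0], 0.78)]
{'time_s': 0.7, 'q': array([ 9.96729695e-01,  1.80752910e-01,  1.60699539e+00,  8.52807453e-06,
        1.35376434e+00, -2.06316265e-01]), 'dq': array([ 0.00059907, -0.00105789, -0.0011359 , -0.00039665,  0.00043111,
        0.00026408]), 'joint_efforts': array([-6.76149193e-04, -4.44714296e+01, -3.51619685e+01, -3.40644174e-04,
        6.09099916e-04, -2.92640527e-05]), 'eef_pos': array([0.20672984, 0.53658581, 0.23131719]), 'eef_rot': array([1.13663484e-05, 1.82841697e-01, 9.83142366e-01, 3.85840862e-05]), 'wrist_force': array([ 0.15673093, -0.48596974,  0.30979994]), 'torque': array([-0.03057263,  0.00609451, -0.02817234]), 'opening': 1.0037263885869279}
```

View pics/side0.png

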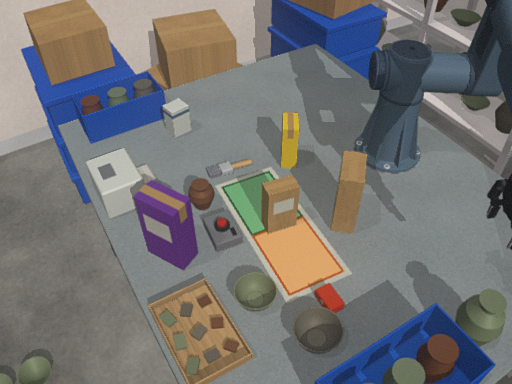

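View pics/top0.png

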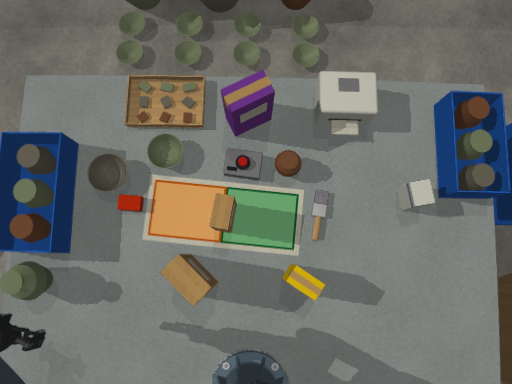

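```bash
python3 -c "
import cv2
a=cv2.imread('pics/top0.png')[130:310,140:340];cv2.imwrite('pics/top0c.png',cv2.resize(a,(666,600),interpolation=2))
a=cv2.imread('pics/side0.png')[80:320,120:390];cv2.imwrite('pics/side0c.png',cv2.resize(a,(675,600),interpolation=2))"
```

```text
(no output)
```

View pics/top0c.png

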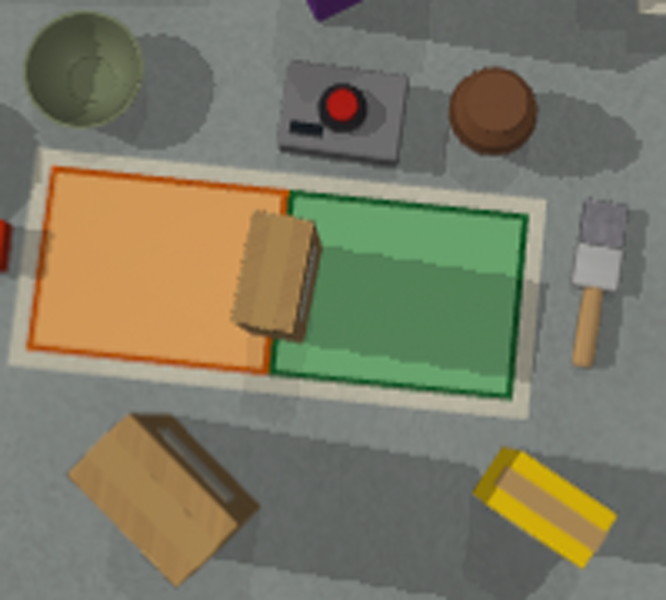

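View pics/side0c.png

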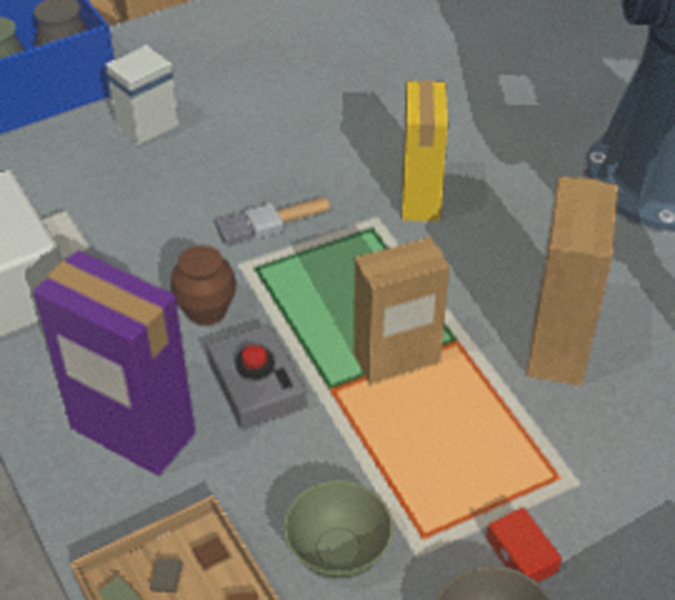

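Brown candidates in the top view: the carton at (222,212), astride the line between the rectangles, and a larger brown one at (189,278). The purple (248,103) and yellow (304,282) boxes are ruled out by colour. The carton at (222,212) fits because it is the smaller brown one and stands astride the line. Green lies to its right (−y). I'll confirm it in an enlarged crop and fit poses.

```bash
cat > fit.py <<'E'
from h import *
ct=camera('top');cs=camera('side')
tc=np.array([(288,190),(527,213),(512,398),(272,374)])/3.333+[140,130]
g=ray(ct,tc,0);print('green',np.round(g,3).tolist(), np.linalg.norm(np.diff(g,axis=0),axis=1))
oc=np.array([(50,168),(28,349)])/3.333+[140,130]
print('or',np.round(ray(ct,oc,0),3).tolist())
sc=np.array([(375,229),(257,268),(332,387),(455,340)])/2.5+[120,80]
print('green side',np.round(ray(cs,sc,0),3).tolist())
print('button',ray(ct,[[243-.3,161.5]],0.043),ray(cs,[[222,223.5]],0.043))
for n,c,(x0,y0,x1,y1) in [('t',ct,(195,185,255,240)),('s',cs,(250,165,310,245))]:
    s=10 if n=='t' else 7
    cv2.imwrite(f'pics/z{n}.png',cv2.resize(c['img'][y0:y1,x0:x1,::-1],None,fx=s,fy=s,interpolation=2))
E
python3 fit.py
```

```text
green [[0.589, 0.082, 0.0], [0.572, -0.136, 0.0], [0.405, -0.123, 0.0], [0.422, 0.092, 0.0]] [0.21894206 0.16821004 0.21596506]
or [[0.605, 0.301, 0.0], [0.439, 0.313, 0.0]]
green side [[0.402, -0.117, 0.0], [0.567, -0.133, 0.0], [0.585, 0.081, 0.0], [0.423, 0.095, 0.0]]
button [[0.65947284 0.03360174 0.043     ]] [[0.65559089 0.03207262 0.043     ]]
```

View pics/zt.png

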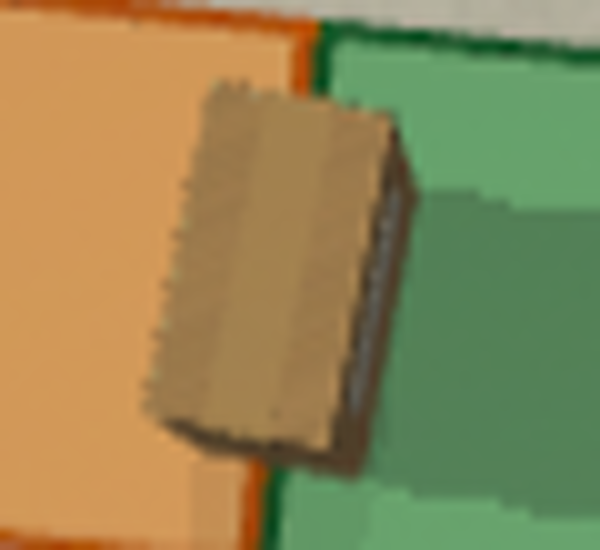

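View pics/zs.png

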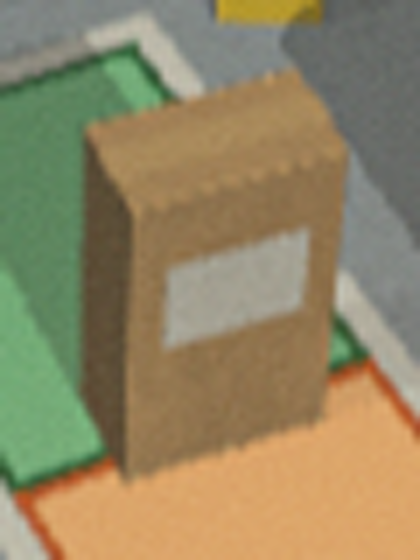

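```bash
cat > fit2.py <<'E'
from h import *
from scipy.optimize import least_squares
ct=camera('top');cs=camera('side')
print(np.round(ray(ct,[(216.5,193.5),(234,196.5),(228,230),(210,226.2)],.16),3).tolist())
print(np.round(ray(ct,[(236.5,204.2),(230.8,232.5)],0),3).tolist())
print(np.round(ray(cs,[(262.9,183.6),(292.1,175.3),(299.3,186.4),(268.9,195)],.16),3).tolist())
print(np.round(ray(cs,[(267.9,233.3),(296.4,225)],0),3).tolist())
# corners u(along 90: far+), v(along +y left) 
def C(p,u,v,z):
    c,s=np.cos(p[2]),np.sin(p[2]); return [p[0]+c*u-s*v,p[1]+s*u+c*v,z]
U,V=.045,.025
T=[(U,V,.16),(U,-V,.16),(-U,-V,.16),(-U,V,.16),(U,-V,0),(-U,-V,0)]
tp=np.array([(216.5,193.5),(234,196.5),(228,230),(210,226.2),(236.5,204.2),(230.8,232.5)])
S=[(U,-V,.16),(-U,-V,.16),(-U,V,.16),(U,V,.16),(U,V,0),(-U,V,0)]
sp=np.array([(262.9,183.6),(292.1,175.3),(299.3,186.4),(268.9,195),(267.9,233.3),(296.4,225)])
f=lambda p:np.r_[(proj(ct,[C(p,*a) for a in T])-tp).ravel(),(proj(cs,[C(p,*a) for a in S])-sp).ravel()]
r=least_squares(f,[.5,.08,0.05]);print(r.x,np.round(r.fun,1))
E
python3 fit2.py
```

```text
[[0.545, 0.097, 0.16], [0.538, 0.051, 0.16], [0.449, 0.064, 0.16], [0.458, 0.112, 0.16]]
[[0.537, 0.05, 0.0], [0.451, 0.065, 0.0]]
[[0.537, 0.056, 0.16], [0.452, 0.07, 0.16], [0.46, 0.115, 0.16], [0.546, 0.1, 0.16]]
[[0.545, 0.099, 0.0], [0.457, 0.115, 0.0]]
[ 0.49768908  0.08246516 -0.16345491] [-0.9 -0.6  0.2 -0.2 -0.3 -0.  -1.1  0.2 -0.  -0.3  0.   0.7 -1.3 -1.2
 -0.  -1.4  0.7 -0.5 -0.1 -0.1 -0.2  0.5 -0.1 -0.1]
```

The crop confirms it: brown carton with a white label on the face and green under its right side. Now I'll measure the larger brown decoy for clearance and work out the moves.

```bash
cat > m.py <<'E'
from h import *
from scipy.spatial.transform import Rotation as R
def mv(target,yawdir=None):
    o=get_obs();w,x,y,z=o['eef_rot'];r=R.from_quat([x,y,z,w])
    d=r.inv().apply(np.array(target)-o['eef_pos'])
    print('tool shift units',np.round(d/.2,3),'mm',np.round(d*1000),'axes y',r.apply([0,1,0]).round(3),'x',r.apply([1,0,0]).round(3),'z',r.apply([0,0,1]).round(4))
E
python3 - <<'E'
from m import *
cs=camera('side');ct=camera('top')
print(ray(cs,np.array([(530,375),(583,383)])/2.5+[120,80],0).round(3))
for z in(.2,.22,.24):print(z,ray(cs,np.array([(560,178),(617,182),(608,252),(553,248)])/2.5+[120,80],z).round(3).tolist(),ray(ct,np.array([(132,415),(237,525),(178,585),(70,472)])/3.333+[140,130],z).round(3).tolist())
mv([.51,.17,.231]);mv([.51,.17,.137])
E
```

```text
[[0.38  0.184 0.   ]
 [0.335 0.225 0.   ]]
0.2 [[0.301, 0.097, 0.2], [0.251, 0.135, 0.2], [0.332, 0.215, 0.2], [0.377, 0.181, 0.2]] [[0.383, 0.181, 0.2], [0.304, 0.1, 0.2], [0.259, 0.142, 0.2], [0.34, 0.225, 0.2]]
0.22 [[0.318, 0.114, 0.22], [0.269, 0.151, 0.22], [0.348, 0.229, 0.22], [0.392, 0.196, 0.22]] [[0.383, 0.177, 0.22], [0.306, 0.098, 0.22], [0.262, 0.139, 0.22], [0.341, 0.221, 0.22]]
0.24 [[0.335, 0.132, 0.24], [0.287, 0.167, 0.24], [0.365, 0.244, 0.24], [0.408, 0.211, 0.24]] [[0.383, 0.174, 0.24], [0.307, 0.096, 0.24], [0.264, 0.136, 0.24], [0.342, 0.217, 0.24]]
tool shift units [-2.074e+00 -1.165e+00  2.000e-03] mm [-415. -233.    0.] axes y [0.36  0.933 0.   ] x [-0.933  0.36  -0.   ] z [ 0.  0. -1.]
tool shift units [-2.074 -1.165  0.472] mm [-415. -233.   94.] axes y [0.36  0.933 0.   ] x [-0.933  0.36  -0.   ] z [ 0.  0. -1.]
```

Request:
arm_command --motion "0 0 0 0 0 -0.1 0; 0 0 0 0 0 -0.1 0"

```text
time_s: 1.17
eef_pos: [0.2068, 0.5366, 0.2313]
eef_rot: [0.0, 0.077, 0.997, 0.0]
wrist_force: [0.3, -0.1, -0.8]
opening: 0.748
```

```bash
python3 -c "
from m import *
mv([.512,.17,.231])"
```

```text
tool shift units [-1.789 -1.577  0.002] mm [-358. -315.    0.] axes y [0.153 0.988 0.   ] x [-0.988  0.153 -0.   ] z [ 0.e+00  1.e-04 -1.e+00]
```

Request:
arm_command --motion "-0.15 -0.13 0 0 0 0 0; -0.15 -0.13 0 0 0 0 0; -0.15 -0.13 0 0 0 0 0; -0.15 -0.13 0 0 0 0 0; -0.15 -0.13 0 0 0 0 0; -0.15 -0.13 0 0 0 0 0; -0.15 -0.13 0 0 0 0 0; -0.15 -0.13 0 0 0 0 0; -0.15 -0.13 0 0 0 0 0; -0.15 -0.13 0 0 0 0 0"

```text
time_s: 2.0
eef_pos: [0.471, 0.2301, 0.232]
eef_rot: [0.001, 0.066, 0.998, 0.003]
wrist_force: [1.2, 0.6, 0.6]
opening: -0.005
```

```bash
python3 -c "
from m import *
mv([.512,.17,.231])"
```

```text
tool shift units [-0.243 -0.271  0.004] mm [-49. -54.   1.] axes y [0.131 0.991 0.005] x [-0.991  0.131 -0.002] z [ 0.0027  0.0052 -1.    ]
```

Request:
arm_command --motion "-0.12 -0.13 0 0 0 0.03 0; -0.12 -0.14 0 0 0 0 0; 0 0 0.15 0 0 0 0; 0 0 0.15 0 0 0 0; 0 0 0.15 0 0 0 0; 0 0 0 0 0 0 0; 0 0 0 0 0 0 0"

```text
time_s: 2.58
eef_pos: [0.5224, 0.1566, 0.1429]
eef_rot: [0.007, 0.089, 0.996, 0.002]
wrist_force: [-0.1, 0.2, 0.5]
opening: -0.004
```

```bash
python3 -c "
from m import *
mv([.512,.17,.137]);mv([.504,.123,.137])
c=camera('side');save(c,'s1.png')"
```

```text
tool shift units [0.063 0.056 0.029] mm [13. 11.  6.] axes y [0.177 0.984 0.006] x [-0.984  0.177 -0.013] z [ 0.014   0.0036 -0.9999]
tool shift units [ 0.061 -0.182  0.028] mm [ 12. -36.   6.] axes y [0.177 0.984 0.006] x [-0.984  0.177 -0.013] z [ 0.014   0.0036 -0.9999]
```

View pics/s1.png

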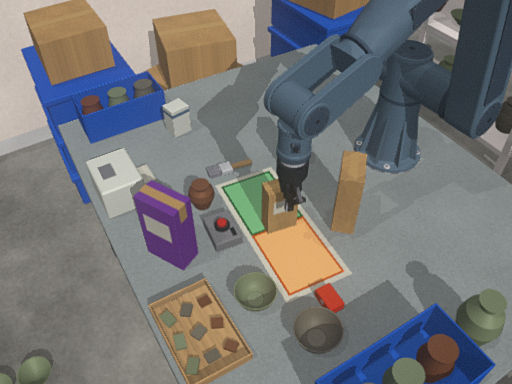

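Request:
arm_command --motion "0.06 -0.04 0.02 0 0 -0.01 0; 0.01 -0.04 0 0 0 0 0; 0 -0.04 0 0 0 0 0; 0 -0.03 0 0 0 0 0; 0 -0.03 0 0 0 0 0"

```text
time_s: 3.05
eef_pos: [0.5058, 0.1241, 0.1464]
eef_rot: [0.012, 0.082, 0.997, 0.003]
wrist_force: [-0.6, -0.2, 0.3]
opening: -0.0
```

```bash
python3 -c "
from m import *
mv([.504,.123,.137])
c=camera('side');save(c,'s2.png');cv2.imwrite('pics/s2c.png',cv2.resize(c['img'][120:260,220:360,::-1],None,fx=4,fy=4))"
```

```text
tool shift units [ 0.009 -0.007  0.047] mm [ 2. -1.  9.] axes y [0.162 0.987 0.008] x [-0.986  0.163 -0.024] z [ 0.0247  0.0044 -0.9997]
```

View pics/s2c.png

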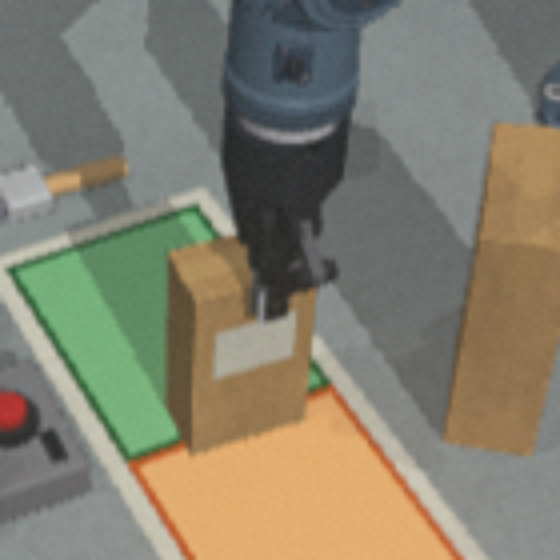

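Request:
arm_command --motion "0 -0.03 0.03 0 0 0 0; 0 -0.04 0.02 0 0 0 0; 0 -0.04 0.01 0 0 0 0; 0 -0.04 0 0 0 0 0"

```text
time_s: 3.43
eef_pos: [0.5028, 0.0918, 0.1348]
eef_rot: [0.014, 0.082, 0.997, 0.004]
wrist_force: [1.0, -0.0, 1.3]
opening: 0.001
```

```bash
python3 -c "
from m import *
mv([.504,.123,.137])
c=camera('side');save(c,'s3.png');cv2.imwrite('pics/s3c.png',cv2.resize(c['img'][120:260,220:360,::-1],None,fx=4,fy=4))"
```

```text
tool shift units [ 0.019  0.155 -0.01 ] mm [ 4. 31. -2.] axes y [0.163 0.987 0.009] x [-0.986  0.163 -0.028] z [ 0.0289  0.0047 -0.9996]
```

View pics/s3c.png

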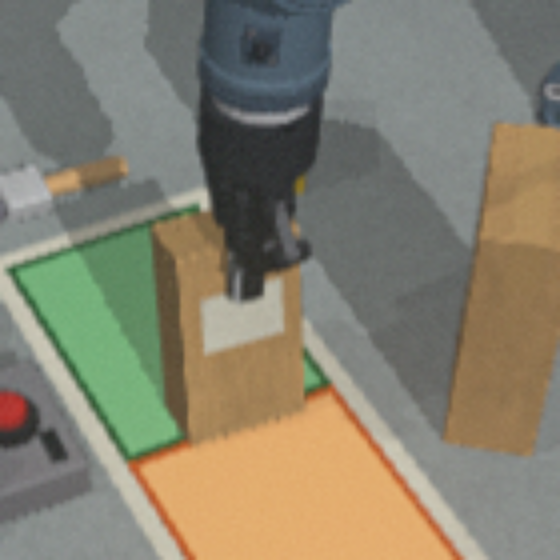

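Request:
arm_command --motion "0 -0.04 0 0 0 0 0; 0 -0.04 0 0 0 0 0; 0 -0.04 0 0 0 0 0; 0 -0.04 0 0 0 0 0; 0 -0.03 0 0 0 0 0; 0 0 0 0 0 0 0; 0 0 0 0 0 0 0; 0 0 0 0 0 0 0; 0 0 0 0 0 0 0"

```text
time_s: 4.23
eef_pos: [0.4953, 0.0472, 0.1341]
eef_rot: [0.013, 0.083, 0.996, 0.003]
wrist_force: [-0.0, -0.1, 0.3]
opening: 0.002
```

```bash
python3 -c "
from m import *
c=camera('side');save(c,'s4.png');cv2.imwrite('pics/s4c.png',cv2.resize(c['img'][120:260,220:360,::-1],None,fx=4,fy=4))"
```

```text
(no output)
```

View pics/s4c.png

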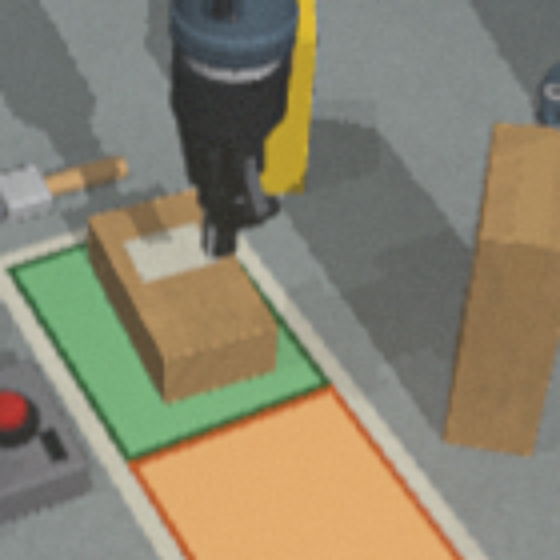

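Request:
arm_command --motion "0 0 -0.15 0 0 0 0; 0 0 -0.15 0 0 0 0; 0 0 -0.15 0 0 0 0; -0.15 0 0 0 0 0 0; -0.2 0 0 0 0 0 0; -0.2 0 0 0 0 0 0; -0.2 0 0 0 0 0 0; -0.1 0 0 0 0 0 0; 0 0 0 0 0 0 0"

```text
time_s: 5.03
eef_pos: [0.666, 0.0231, 0.2341]
eef_rot: [0.015, 0.08, 0.997, 0.003]
wrist_force: [-0.6, 0.8, -0.2]
opening: 0.0
```

```bash
python3 -c "
from m import *
print(get_obs()['eef_pos'])
mv([.658,.033,.1])
c=camera('side');save(c,'s5.png');cv2.imwrite('pics/s5c.png',cv2.resize(c['img'][150:270,200:320,::-1],None,fx=5,fy=5,interpolation=2))
c=camera('top');save(c,'t5.png');cv2.imwrite('pics/t5c.png',cv2.resize(c['img'][140:260,200:320,::-1],None,fx=5,fy=5,interpolation=2))"
```

```text
[0.66597974 0.02305223 0.23414143]
tool shift units [0.067 0.037 0.669] mm [ 13.   7. 134.] axes y [0.159 0.987 0.009] x [-0.987  0.159 -0.03 ] z [ 0.0309  0.004  -0.9995]
```

View pics/s5c.png

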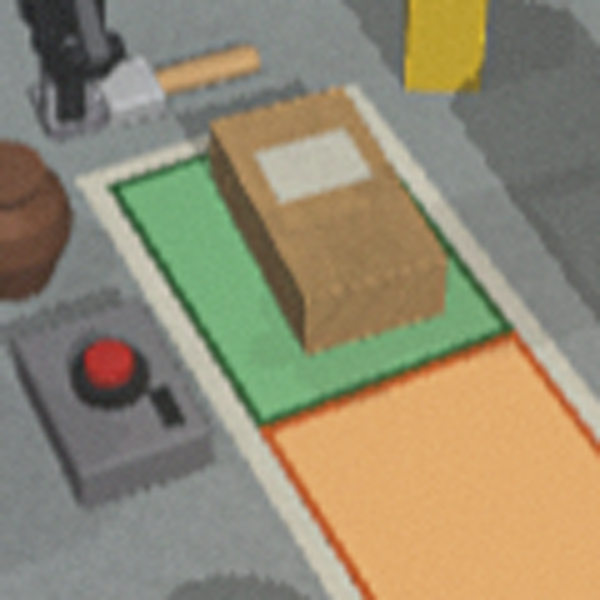

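View pics/t5c.png

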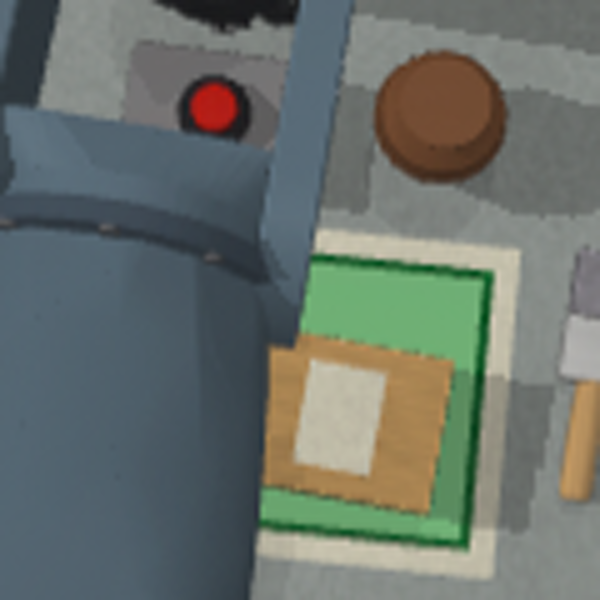

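```bash
cat > fit3.py <<'E'
from m import *
from scipy.optimize import least_squares
ct=camera('top');cs=camera('side')
# shared sheet frame
gt=np.array([(492,270),(468,549)])/5+[200,140]
print('green far corners',ray(ct,gt,0).round(3).tolist())
gs=np.array([(112,187),(510,330),(262,425)])/5+[200,150]
print('green side',ray(cs,gs,0).round(3).tolist())
tp=np.array([(452,358),(430,514)])/5+[200,140]
sp=np.array([(210,125),(345,88),(445,262),(308,295),(312,352),(443,308)])/5+[200,150]
print(ray(ct,tp,.05).round(3).tolist(),ray(cs,sp[:4],.05).round(3).tolist(),ray(cs,sp[4:],0).round(3).tolist())
U,V=.045,.08
def C(p,u,v,z):
    c,s=np.cos(p[2]),np.sin(p[2]); return [p[0]+c*u-s*v,p[1]+s*u+c*v,z]
T=[(U,-V,.05),(-U,-V,.05)]
S=[(U,-V,.05),(-U,-V,.05),(-U,V,.05),(U,V,.05),(U,V,0),(-U,V,0)]
f=lambda p:np.r_[(proj(ct,[C(p,*a) for a in T])-tp).ravel(),(proj(cs,[C(p,*a) for a in S])-sp).ravel()]
r=least_squares(f,[.48,-.03,-.15]);print(r.x,r.fun.round(1))
# zone
G=np.array([[0.587,0.0815],[0.570,-0.1345],[0.4035,-0.120],[0.4225,0.0935]]);g=G.mean(0)
yv=(G[0]+G[3]-G[1]-G[2]);yv/=np.linalg.norm(yv);xv=np.array([yv[1],-yv[0]])
for a in [(U,V),(U,-V),(-U,-V),(-U,V)]:
    q=np.array(C(r.x,*a,0)[:2])-g;print('zone coords (lim .085,.110)',(q@xv).round(3),(q@yv).round(3))
E
python3 fit3.py
```

```text
green far corners [[0.572, -0.137, 0.0], [0.403, -0.123, 0.0]]
green side [[0.569, -0.133, 0.0], [0.423, 0.095, 0.0], [0.586, 0.081, 0.0]]
[[0.512, -0.108, 0.05], [0.422, -0.096, 0.05]] [[0.513, -0.104, 0.05], [0.424, -0.089, 0.05], [0.454, 0.067, 0.05], [0.535, 0.048, 0.05]] [[0.533, 0.049, 0.0], [0.447, 0.06, 0.0]]
[ 0.47985025 -0.0223269  -0.15714975] [ 0.1  0.2 -0.7 -0.2 -0.4 -1.  -0.5 -1.   1.1 -1.4 -0.1  0.6 -1.1  0.7
  0.6  0.9]
zone coords (lim .085,.110) 0.035 0.073
zone coords (lim .085,.110) 0.023 -0.087
zone coords (lim .085,.110) -0.066 -0.08
zone coords (lim .085,.110) -0.055 0.079
```

Carton lies flat, inside by about 19 mm or more on every side. Next is the button: I'll triangulate it.

```bash
python3 - <<'E'
from m import *
from scipy.optimize import least_squares
ct=camera('top');cs=camera('side')
r=least_squares(lambda X:np.r_[(proj(ct,[X])-[242.6,161.3]).ravel(),(proj(cs,[X])-[221.6,222.6]).ravel()],[.66,.03,.04]);print(r.x,r.fun)
for z in(.04,.045,.05,.055): print(z,ray(ct,[(242.6,161.3)],z),ray(cs,[(221.6,222.6)],z))
mv([.658,.033,.08])
E
```

```text
[0.65794878 0.0339967  0.05031756] [-0.10258466  0.13866544 -0.16069868 -0.02897506]
0.04 [[0.66076997 0.03399737 0.04      ]] [[0.65391696 0.02620638 0.04      ]]
0.045 [[0.65960826 0.03385564 0.045     ]] [[0.65570858 0.0301386  0.045     ]]
0.05 [[0.65844655 0.03371392 0.05      ]] [[0.6575002  0.03407082 0.05      ]]
0.055 [[0.65728484 0.0335722  0.055     ]] [[0.65929183 0.03800303 0.055     ]]
tool shift units [0.046 0.034 0.772] mm [  9.   7. 154.] axes y [0.158 0.987 0.009] x [-0.987  0.159 -0.027] z [ 0.0285  0.0044 -0.9996]
```

Request:
arm_command --motion "0.04 0.05 0 0 0.03 0 0; 0 0 0.18 0 0 0 0; 0 0 0.18 0 0 0 0; 0 0 0.18 0 0 0 0; 0 0 0.15 0 0 0 0; 0 0 0.06 0 0 0 0; 0 0 0 0 0 0 0; 0 0 0 0 0 0 0"

```text
time_s: 6.0
eef_pos: [0.6527, 0.0392, 0.0878]
eef_rot: [0.003, 0.078, 0.997, 0.004]
wrist_force: [1.3, -0.9, -0.0]
opening: 0.0
```

```bash
python3 -c "
from m import *
print(get_obs()['eef_pos'])
mv([.658,.034,.05])
c=camera('side');save(c,'s6.png');cv2.imwrite('pics/s6c.png',cv2.resize(c['img'][150:270,180:300,::-1],None,fx=5,fy=5,interpolation=2))"
```

```text
[0.65274787 0.03922718 0.08776301]
tool shift units [-0.029 -0.023  0.189] mm [-6. -5. 38.] axes y [0.156 0.988 0.009] x [-0.988  0.156 -0.005] z [ 0.0066  0.0082 -0.9999]
```

View pics/s6c.png

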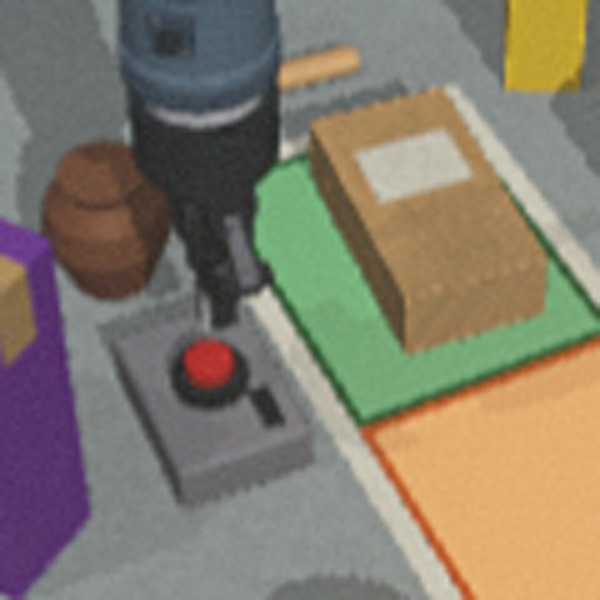

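Request:
arm_command --motion "-0.04 -0.03 0 0 0 0 0; 0 0 0.08 0 0 0 0; 0 0 0.06 0 0 0 0; 0 0 0.03 0 0 0 0; 0 0 0 0 0 0 0"

```text
time_s: 6.47
eef_pos: [0.6669, 0.0304, 0.0598]
eef_rot: [0.01, 0.078, 0.997, 0.004]
wrist_force: [-0.9, -0.1, -0.5]
opening: -0.0
```

```bash
python3 -c "
from m import *
print(get_obs()['eef_pos'])
mv([.658,.034,.05])"
```

```text
[0.6668846  0.03037621 0.05978869]
tool shift units [0.048 0.01  0.048] mm [10.  2. 10.] axes y [0.156 0.988 0.009] x [-0.987  0.156 -0.02 ] z [ 0.0213  0.0061 -0.9998]
```

Request:
arm_command --motion "0.03 0.01 0 0 0.01 0 0; 0 0 0 0 0 0 0; 0 0 0 0 0 0 0"

```text
time_s: 6.72
eef_pos: [0.6603, 0.0336, 0.0588]
eef_rot: [0.004, 0.078, 0.997, 0.004]
wrist_force: [0.7, -0.2, 0.1]
opening: -0.002
```

```bash
python3 -c "
from m import *
print(get_obs()['eef_pos'])
mv([.658,.034,.05])"
```

```text
[0.66027341 0.03361084 0.05880452]
tool shift units [ 0.012 -0.     0.044] mm [ 2. -0.  9.] axes y [0.156 0.988 0.009] x [-0.988  0.156 -0.007] z [ 0.0083  0.0082 -0.9999]
```

Well centred; pressing in small steps while watching force.

Request:
arm_command --motion "0.01 0 0.03 0 0 0 0; 0 0 0.02 0 0 0 0; 0 0 0.01 0 0 0 0; 0 0 0 0 0 0 0"

```text
time_s: 7.05
eef_pos: [0.6598, 0.0339, 0.0519]
eef_rot: [0.006, 0.078, 0.997, 0.004]
wrist_force: [-2.7, -0.9, 4.4]
opening: 0.003
```

Request:
arm_command --motion "0 0 0.02 0 0 0 0; 0 0 0.02 0 0 0 0; 0 0 0 0 0 0 0"

```text
time_s: 7.3
eef_pos: [0.6605, 0.0339, 0.0526]
eef_rot: [0.006, 0.077, 0.997, 0.003]
wrist_force: [-2.9, -0.8, 3.8]
opening: -0.001
```

```bash
python3 -c "
from m import *
print(get_obs()['eef_pos'],get_obs()['wrist_force'])
c=camera('side');save(c,'s7.png');cv2.imwrite('pics/s7c.png',cv2.resize(c['img'][190:260,180:260,::-1],None,fx=8,fy=8,interpolation=2))
o=get_obs();w,x,y,z=o['eef_rot'];T=np.eye(4);T[:3,:3]=R.from_quat([x,y,z,w]).as_matrix();T[:3,3]=o['eef_pos']
c=camera('wrist');save(c,'w7.png')"
```

```text
[0.66051688 0.03392198 0.0525631 ] [-2.88697903 -0.77082523  3.76672843]
```

View pics/s7c.png

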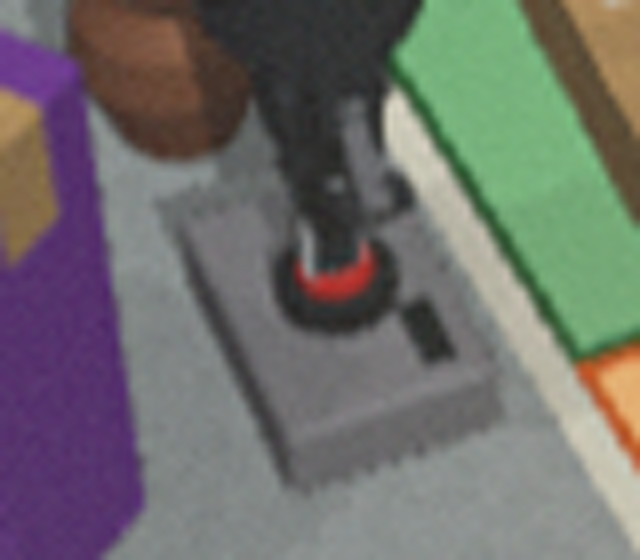

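View pics/w7.png

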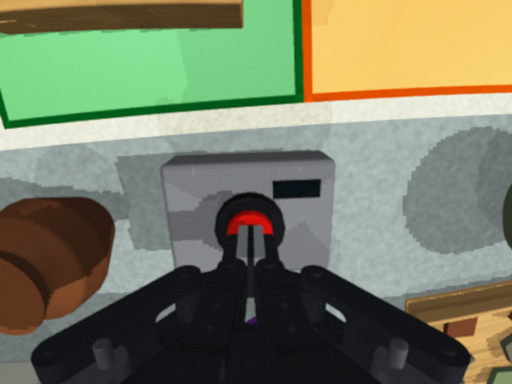

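Request:
arm_command --motion "0 0 0.05 0 0 0 0; 0 0 0.05 0 0 0 0"

```text
time_s: 7.57
eef_pos: [0.6624, 0.034, 0.0494]
eef_rot: [0.006, 0.076, 0.997, 0.002]
wrist_force: [-48.1, 1.6, 92.7]
opening: 0.002
```

Request:
arm_command --motion "0 0 -0.04 0 0 0 0; 0 0 -0.15 0 0 0 0; 0 0 -0.15 0 0 0 0; 0 0 -0.2 0 0 0 0; 0 0 -0.2 0 0 0 0; 0 0 0 0 0 0 0"

```text
time_s: 8.07
eef_pos: [0.6596, 0.0341, 0.2083]
eef_rot: [0.006, 0.075, 0.997, 0.002]
wrist_force: [1.9, -1.2, 1.3]
opening: -0.002
```

```bash
python3 -c "
from m import *
o=get_obs();print(o['time_s'],o['eef_pos'],o['wrist_force'])
c=camera('side');save(c,'s8.png')
c=camera('top');save(c,'t8.png')"
```

```text
8.0667 [0.65958958 0.03414185 0.20831865] [ 1.90347474 -1.17150428  1.31940007]
```

View pics/s8.png

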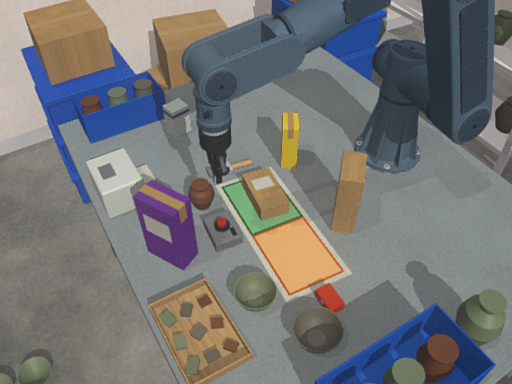

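View pics/t8.png

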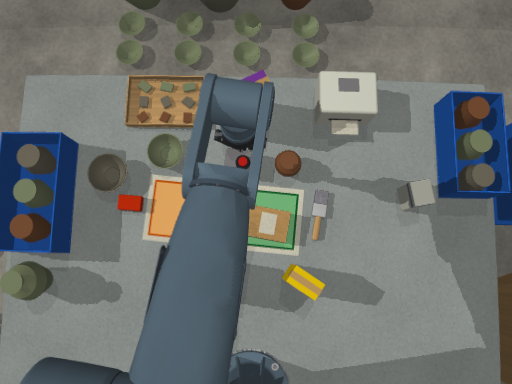

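The bottom-out force was higher than I wanted, 92.7 N at the end of the row against the 120 N limit. I'll press once more in fine steps to confirm the travel from the force-versus-height curve.

Request:
arm_command --motion "0 0 0.18 0 0 0 0; 0 0 0.18 0 0 0 0; 0 0 0.18 0 0 0 0; 0 0 0.08 0 0 0 0; 0 0 0.03 0 0 0 0; 0 0 0 0 0 0 0; 0 0 0 0 0 0 0"

```text
time_s: 8.75
eef_pos: [0.6509, 0.0359, 0.0562]
eef_rot: [-0.005, 0.075, 0.997, 0.003]
wrist_force: [1.6, -1.5, 2.0]
opening: 0.004
```

```bash
python3 -c "
from m import *
mv([.658,.034,.06])"
```

```text
tool shift units [-0.036 -0.004 -0.019] mm [-7. -1. -4.] axes y [0.15  0.989 0.004] x [-0.989  0.15   0.009] z [-0.0086  0.0059 -0.9999]
```

Request:
arm_command --motion "0 0 -0.02 0 0 0 0; -0.03 -0.01 0 0 0 0 0; 0 0 0 0 0 0 0; 0 0 0 0 0 0 0"

```text
time_s: 9.08
eef_pos: [0.6595, 0.0325, 0.0643]
eef_rot: [-0.002, 0.075, 0.997, 0.002]
wrist_force: [-0.4, -0.9, -0.0]
opening: 0.002
```

Request:
arm_command --motion "0 0 0.01 0 0 0 0; 0 0 0 0 0 0 0"

```text
time_s: 9.25
eef_pos: [0.6611, 0.0322, 0.0644]
eef_rot: [0.0, 0.075, 0.997, 0.002]
wrist_force: [-0.7, 0.3, -0.4]
opening: 0.003
```

Request:
arm_command --motion "0 0 0.01 0 0 0 0; 0 0 0 0 0 0 0"

```text
time_s: 9.42
eef_pos: [0.6616, 0.0321, 0.0631]
eef_rot: [0.001, 0.075, 0.997, 0.002]
wrist_force: [-0.4, 0.6, -0.3]
opening: 0.001
```

Request:
arm_command --motion "0 0 0.01 0 0 0 0; 0 0 0 0 0 0 0"

```text
time_s: 9.58
eef_pos: [0.6615, 0.0322, 0.061]
eef_rot: [0.001, 0.075, 0.997, 0.002]
wrist_force: [-0.7, 0.3, -0.6]
opening: 0.001
```

Request:
arm_command --motion "0 0 0.01 0 0 0 0; 0 0 0 0 0 0 0"

```text
time_s: 9.75
eef_pos: [0.6612, 0.0323, 0.0585]
eef_rot: [0.0, 0.075, 0.997, 0.002]
wrist_force: [0.1, -0.3, -0.8]
opening: -0.001
```

Request:
arm_command --motion "0.01 0 0.01 0 0 0 0"

```text
time_s: 9.83
eef_pos: [0.6598, 0.0325, 0.0568]
eef_rot: [0.001, 0.075, 0.997, 0.002]
wrist_force: [0.4, -0.4, 1.1]
opening: -0.001
```

Request:
arm_command --motion "0 0 0.01 0 0 0 0"

```text
time_s: 9.92
eef_pos: [0.6595, 0.0326, 0.0546]
eef_rot: [0.001, 0.075, 0.997, 0.002]
wrist_force: [-2.4, 0.4, 2.9]
opening: -0.003
```

Request:
arm_command --motion "0 0 0.01 0 0 0 0"

```text
time_s: 10.0
eef_pos: [0.6594, 0.0326, 0.0528]
eef_rot: [0.001, 0.075, 0.997, 0.002]
wrist_force: [-1.1, -0.5, 3.7]
opening: 0.003
```

Request:
arm_command --motion "0 0 0.01 0 0 0 0"

```text
time_s: 10.08
eef_pos: [0.6595, 0.0325, 0.051]
eef_rot: [0.001, 0.075, 0.997, 0.002]
wrist_force: [-2.1, 0.0, 8.7]
opening: 0.003
```

Request:
arm_command --motion "0 0 0.01 0 0 0 0"

```text
time_s: 10.17
eef_pos: [0.6596, 0.0326, 0.0507]
eef_rot: [0.001, 0.075, 0.997, 0.002]
wrist_force: [-10.9, 1.0, 25.3]
opening: 0.002
```

Request:
arm_command --motion "0 0 0.01 0 0 0 0"

```text
time_s: 10.25
eef_pos: [0.6596, 0.0326, 0.0508]
eef_rot: [0.0, 0.075, 0.997, 0.002]
wrist_force: [-9.9, 0.5, 18.9]
opening: 0.0
```

The curve is clear: contact at about z 0.057 m, a spring rise to about 4–5 N, and a hard stop at 0.051 m. That is the full 6 mm of travel. Retreating.

Request:
arm_command --motion "0 0 -0.03 0 0 0 0; 0 0 -0.15 0 0 0 0; 0 0 -0.2 0 0 0 0; 0 0 -0.2 0 0 0 0; 0 0 -0.1 0 0 0 0; 0 0.2 -0.05 0 0 0 0; 0 0.2 0 0 0 0 0; 0 0.2 0 0 0 0 0; 0 0 0 0 0 0 0; 0 0 0 0 0 0 0"

```text
time_s: 11.08
eef_pos: [0.6785, 0.1523, 0.2036]
eef_rot: [0.001, 0.077, 0.997, 0.003]
wrist_force: [0.4, -0.4, -0.0]
opening: 0.003
```

```bash
python3 -c "
from m import *
o=get_obs();print(o['time_s'],o['eef_pos'],o['wrist_force'])
a=cv2.imread('pics/side0.png')
c=camera('side');save(c,'s9.png');cv2.imwrite('pics/s9c.png',cv2.resize(c['img'][150:310,180:360,::-1],None,fx=3.7,fy=3.7,interpolation=2))
p=cv2.imread('pics/s5.png');b=c['img'][:,:,::-1]
x=[170,240,195,265];print('carton roi diff since settle',cv2.absdiff(p,b)[165:225,240:292].mean(),cv2.absdiff(p,b)[165:225,240:292].max())
for t in ['bowl','jar','redbox','brush','whitebox','bowl2']: print(t,[(np.round(q['box']).tolist(),round(q['conf'],2)) for q in search_frame('side',t)][:3])
camera('top')
print([(np.round(q['box']).tolist(),round(q['conf'],2)) for q in search_frame('top','jar')])"
```

```text
11.0833 [0.67851952 0.15227535 0.20357607] [ 0.38761288 -0.35767404 -0.04491258]
carton roi diff since settle 10.973931623931623 134
bowl [([292.0, 307.0, 340.0, 355.0], 0.98), ([232.0, 272.0, 279.0, 312.0], 0.66)]
jar [([187.0, 180.0, 217.0, 212.0], 0.7)]
redbox [([314.0, 285.0, 345.0, 312.0], 0.6)]
brush [([205.0, 160.0, 250.0, 178.0], 0.56)]
whitebox [([160.0, 99.0, 187.0, 138.0], 0.74)]
bowl2 [([292.0, 307.0, 340.0, 355.0], 0.98), ([232.0, 272.0, 279.0, 312.0], 0.66)]
[([278.0, 149.0, 304.0, 175.0], 0.77), ([222.0, 189.0, 299.0, 252.0], 0.36)]
```

View pics/s9c.png

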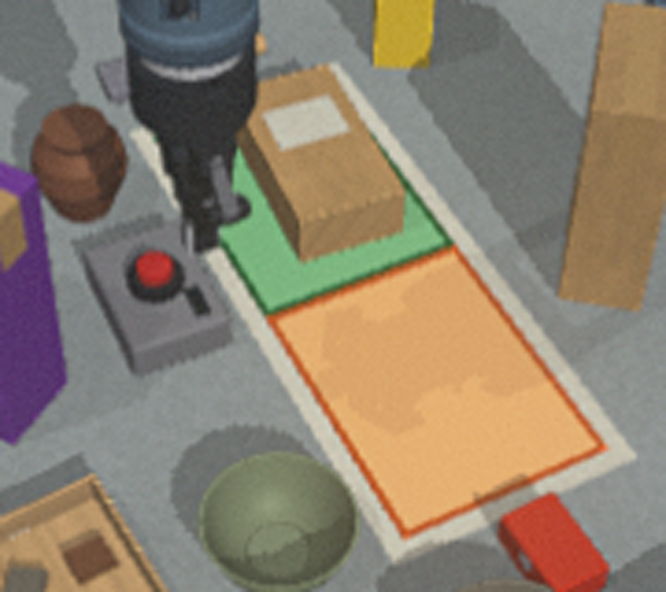

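```bash
python3 -c "
from bench import *
print(hand_in())"
```

```text
the job is handed in; nothing more can be done
None
```

I tipped the smaller brown carton over into the green rectangle with shut fingers near its top, then pressed the red button. I handed the job in at about 11.3 s.

- **Carton:** it lies flat on its broad face. My camera fit puts it inside the green border by about 19 mm at the tightest side. It showed no movement in the last picture beyond about 1 px of reading error. A crude pixel comparison over the carton did differ, because the arm covered part of it.
- **Button:** I pressed it twice, both after the carton had settled. The second press confirmed full travel: contact at z of about 0.057 m, a hard stop at 0.051 m, and 4–5 N of spring between.
- **Force concern:** the first press bottomed out hard. The wrist reading at the end of that row was 48 N sideways and 93 N upward, about 104 N in all, against the 120 N limit. I saw only that reading, so the peak within the row is unknown.
- **Other objects:** the bowls, jar, red case, brush and white box showed at their original places in the last pictures, to within a few pixels. The robot was clear of everything.

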